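# Square up the leaning post of a drum rack

## Task

The right-hand post of the half-built drum rack hangs on one snug bolt and leans in over the rail. Take the flanged square by its stock, set it astride the rail with its upright blade towards the leaning post but still clear of it, then slide it along the rail into the corner until the blade has pushed the post upright and lies flush along it, the stock still flat on the rail. Finish while holding it there, pressed firmly down on the rail and against the post so that the bolt can be tightened; touch the post with nothing but the square and leave the other things where they are.

Things in the scene. Friction and masses are not known exactly. Their poses are not given: they have to be found in the camera images.
- rack: Half-built drum rack, fixed to the worktop: aluminium rail, 20 x 20 mm tube, on two dark feet 86 mm across. Origin on the worktop below the corner of rail and post. y runs along the rail away from the leaning post (rail from y = -42 to +273 mm), x across, z up; rail top 60 mm up. At y = 238 to 256 mm an empty pair of steel side plates stands 56 mm above the rail.
- rack_corner (a point): The corner to press the square into: centre line of the rail's top, at the plane in which the post's inner face lies once the post is upright. Axes as the rack's.
- post (a joint): Lean of the post on its bolt, rad: 0 is square to the rail, positive leans in over the rail (towards the rack's +y); range -0.25 to 0.25. The bolt lies 25 mm above the rail's top and 10 mm behind the upright face; it is snug, about 0.2 N m of friction, and the post stays where it is left.
- post_bolt (a point): The leaning post: aluminium tube 20 x 20 mm with a black cap and an open steel cradle (35 mm wide across the rail) at its head. Its foot is 3 mm, its head 195 mm above the rail's top. It turns between two steel side plates that stand 56 mm above the rail, 26 mm wide over the outside. This point is at its bolt, z up along the post.
- square: Flanged square standing on its flanges. Stock 30 mm thick (x), y -71 to +75 mm, solid from 14 to 44 mm up; two flanges below it, 14 mm deep, 24 mm apart inside (flared at the foot), 36 mm outside, go astride the rail. Steel blade 6 mm thick, y -75 to -47 mm, 164 mm tall; working edge at y = -75 mm. Origin mid-stock at the flanges' foot; z up, y away from the blade. 0.18-0.28 kg.
- square_grip (a point): Where to grip the square: centre of the stock's solid body, 29 mm up from the flanges' bottom, 105 mm from the blade's working edge (y = +30 mm); 30 mm thick across x. Axes as the square's.
- square_corner (a point): Outside corner of the square: where the plane of the stock's underside (between the flanges, 14 mm above their bottom) meets the blade's working edge, in the middle of its thickness. Axes as the square's. It comes to rack_corner.
- spare_post: Bystander: the rack's second post, 20 x 20 x 195 mm, lying behind the rail; leave it alone.
- screw_dish: Bystander: small blue dish of screws, 62 mm wide, 14 mm high, in front of the rail.
- hex_driver: Bystander: slim dark driver, 219 mm long, lying in front of the rail.
- drum: Bystander: black drum roller, 280 mm long, 30 mm thick, lying behind the rack.
- duct_tape: Bystander: roll of tape, 98 mm wide, 50 mm high, lying flat behind the square.

How it is judged (in metres and radians):
On the way, in this order (a step that is already met when the one before it is completed fails the run):
1. the square sits astride the rail, stock flat on it, blade towards the post and clear of it, the post still leaning (z of square_corner in the frame of rack_corner between -0.003 and 0.003 m and x of square_corner in the frame of rack_corner between -0.004 and 0.004 m and angle between the z axis of square_corner and the z axis of rack_corner, either way round below 0.025 rad and angle between the y axis of square_corner and the y axis of rack_corner, either way round below 0.05 rad and y of square_corner in the frame of rack_corner between 0.005 and 0.13 m and value of joint post above 0.07 rad and contact force between square and post below 0.3 N), for 0.2 s.
2. slid into the corner, the square has pushed the post upright and touches post and rail (z of square_corner in the frame of rack_corner between -0.003 and 0.003 m and x of square_corner in the frame of rack_corner between -0.004 and 0.004 m and angle between the z axis of square_corner and the z axis of rack_corner, either way round below 0.025 rad and angle between the y axis of square_corner and the y axis of rack_corner, either way round below 0.05 rad and y of square_corner in the frame of rack_corner between -0.003 and 0.003 m and value of joint post between -0.02 and 0.02 rad and contact force between square and post above 2 N and contact force between square and rack_c0 above 4 N and contact force between the fingers and square above 2 N and linear speed of square below 0.01 m/s and angular speed of square below 0.1 rad/s), for 0.3 s.
At the end, for the whole second after the job is handed in: Square held still in the corner: its corner within 3 mm of the rack's along and above the rail (4 mm across), flat within 0.025 rad, post within 0.02 rad of upright, blade on post over 2 N, stock on rail over 4 N (all of step 2); the arm keeps its last pose, push and grip.
It fails at once if the hand or arm touches the post (contact force between any of the fingers, the arm and post above 1 N).
It fails at once if the square is rammed into the rack (over 60 N) (contact force between square and post above 60 N or contact force between square and rack above 90 N).
It fails at once if a bystander (spare post, hex driver or drum) is moved by more than 25 mm (distance of any of spare_post, hex_driver, drum from where it was at the start of the episode above 0.025 m).
It also fails if it takes over 48 s, if anything falls off the work surface, if the arm or the gripper's body presses on something with over 40 N, if the wrist force passes 120 N, or if a joint passes its speed limit or range.

## Robot

A 6-joint arm with a two-finger parallel gripper is mounted at the origin on a cart in front of the work surface, level with it; the furniture and walls round the work are solid. World frame = base frame: x ahead of the robot, y to its left, z up, the work surface at z = 0. Lengths are in m, angles in degrees, forces in N, time in s.
With the tool pointing down it reaches from about 0.35 to 0.725 m from the base axis. Payload 6 kg.
Tool frame: the origin (TCP) lies midway between the tips of the shut fingers; the grasp point (between the pads) lies 19 mm behind it; z points along the fingers, y is the direction in which the jaws open and shut (so a half turn about z gives the same grasp; the last joint's range is limited). The gripper opens to 85 mm and grips with 20 to 120 N. Pads are 22 mm wide; open, the fingers measure 114 mm over their backs; the gripper's body (76 mm by 85 mm) begins 54 mm behind the grasp point. The pads swing forward as they close: fully open they stand 13 mm farther back than shut.
Start: joints at [84.437, 2.303, 4.859, 0, -92.561, -19.12], TCP at [0.251, 0.545, 0.231] pointing down, gripper open.
Joint ranges: [-146.85, 146.85], [-73.84, 115.35], [-62.03, 85.46], [-188.31, 113.3], [-161.28, -10.13], [-171.36, 171.36]. Speed limits (degrees/s): [147.25, 147.25, 172.46, 180, 180, 180].

## Interface

Orientations are given as a 3x3 rotation matrix whose columns are the frame's x, y, z axes.
In Python, from cell import read_state, get_image, calibration, order gives the robot as it stands.
- The arm moves only by the shell command python3 -m pendant 'ROWS'. ROWS is JSON, one flat list of numbers, 7 for each row, row after row: the finger opening in mm, from 0 to 85.4, then the shift along the tool's x, y, z in mm, then the turn, a rotation vector about the tool's x, y, z in degrees. A call has exactly 10 rows; each row is the pose to reach, as a shift and turn from the pose measured when the call began, along the tool's axes at that moment; what a row does not reach only later rows make up. A row lasts 1/10 s, in which the tool goes at most 50 mm and 8.59 degrees, less where a joint would pass 70% of its speed; a pose out of reach is approached as far as the arm can. A call with a gripper value outside its range is refused whole. The fingers move at their own pace and stop on an object; the grip force is fixed at half the most. Time passes only in rows, so rows that repeat a pose let the fingers close, or fill a call up. It gives the time, the measured TCP pose, the force and the opening at its end, in the units of the state.
- read_state(): the state, without advancing time (a new reading comes with each control period).
- get_image(name): name is "side" or "top" or "wrist"; returns (picture, depth): 400x640x3 uint8, red, green, blue; 400x640 float32, m along the optical axis (not along the pixel's ray), 0 where there is no reading.
- calibration(name): a dict with "intrinsics" (3x3 intrinsics, pixels), "origin" and "orientation" of the camera in the world; the wrist camera has in their place "tool_from_camera" (4x4, takes a point from camera to tool coordinates, whose origin is the TCP and whose axes are the flange's). Camera axes: x right, y up, looking along -z (the intrinsics and any distortion apply to the point x, -y, -z); pixel columns grow to the right and rows downward; lengths in m; the calibration is good to about 2 mm. A picture is of the moment at which its call begins: read the wrist's pose just before it. calibration takes no time and is no camera call.
- order.hand_in(): hands the job in, once; it reports no verdict.
The state is a dict: "clock": time; "qpos": joint angles; "joint_vel": joint speeds; "effort": joint torques, N m; "ee_pos": TCP position; "tcp_rot": TCP orientation; "force": force on the tool from outside, world axes, zero at the start; "moment": the same for the moment, N m; "finger_gap": finger opening in m.
Only numpy, scipy, OpenCV 4.12 (cv2) and the standard library are available. Lean on these libraries where they do the work, as an engineer would, in place of code of your own. Each camera call takes 0.05 s, during which the arm holds its last target.

## Working session

There is one attempt and no reset: what is moved stays moved. The work goes in short steps, Python scripts to look and compute and a shell command to move; the robot and the scene stay as the last step left them, time stands still between calls to the robot, and variables do not carry over. Pictures are saved under pics/ and viewed, and the job is handed in when it is done.

```bash
mkdir -p pics; ls; python3 - <<'E'
from cell import read_state,get_image,calibration
import cv2,numpy as np
s=read_state();print(s)
for n in("side","top","wrist"):
    c=calibration(n);print(n,c)
    p,d=get_image(n);cv2.imwrite(f"pics/{n}0.png",p[...,::-1]);np.savez(f"{n}0.npz",p=p,d=d)
E
```

```text
pics
{'clock': 0.0, 'qpos': array([ 8.44367216e+01,  2.34007449e+00,  4.80082085e+00, -2.75629589e-02,
       -9.25599313e+01, -1.91188348e+01]), 'joint_vel': array([ 0.00889358,  0.00501267, -0.06200088, -0.11759421, -0.05174246,
       -0.00771134]), 'effort': array([ 3.61842149e-04, -3.68210328e+01,  3.47422099e+01,  6.93259388e+00,
       -5.36298438e-03, -1.83916660e-05]), 'ee_pos': array([0.25033985, 0.54492094, 0.23024695]), 'tcp_rot': array([[ 9.08647419e-01, -4.17563708e-01, -6.46142865e-04],
       [-4.17564193e-01, -9.08645880e-01, -1.67636321e-03],
       [ 1.12873387e-04,  1.79302923e-03, -9.99998386e-01]]), 'force': array([-1.55420125, -0.54340489, -0.63845012]), 'moment': array([-0.04790516, -0.01217133,  0.03942825]), 'finger_gap': 0.0854408553022565}
side {'intrinsics': array([[487.05410482,   0.        , 324.34317585],
       [  0.        , 487.05410482, 208.58335488],
       [  0.        ,   0.        ,   1.        ]]), 'origin': array([ 0.18236948, -0.73808619,  0.85694588]), 'orientation': array([[ 0.90737186,  0.26944093, -0.32261106],
       [-0.42031543,  0.58
[... 299 characters left out ...]
, 'orientation': array([[ 0.01186386,  0.99916839, -0.03901002],
       [-0.99971191,  0.01103818, -0.02131346],
       [-0.02086514,  0.03925164,  0.99901149]])}
wrist {'intrinsics': array([[308.60910462,   0.        , 322.10559131],
       [  0.        , 308.60910462, 199.73789429],
       [  0.        ,   0.        ,   1.        ]]), 'tool_from_camera': array([[ 9.02956471e-04,  9.50773750e-01,  3.09884593e-01,
         7.94459052e-02],
       [ 9.99999376e-01, -6.54836925e-04, -9.04705027e-04,
        -3.73015449e-04],
       [-6.57245917e-04,  3.09885216e-01, -9.50773748e-01,
        -1.42392389e-01],
       [ 0.00000000e+00,  0.00000000e+00,  0.00000000e+00,
         1.00000000e+00]])}
```

View pics/top0.png

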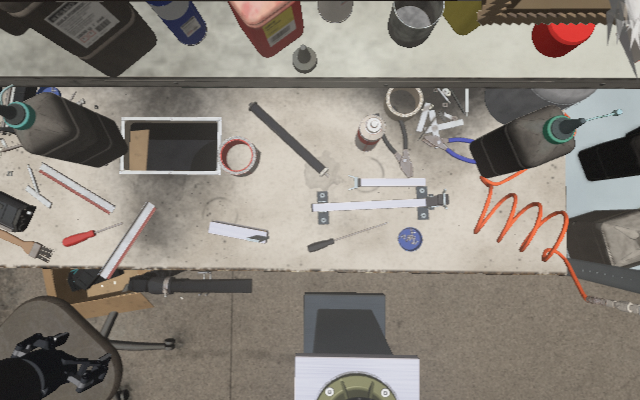

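View pics/side0.png

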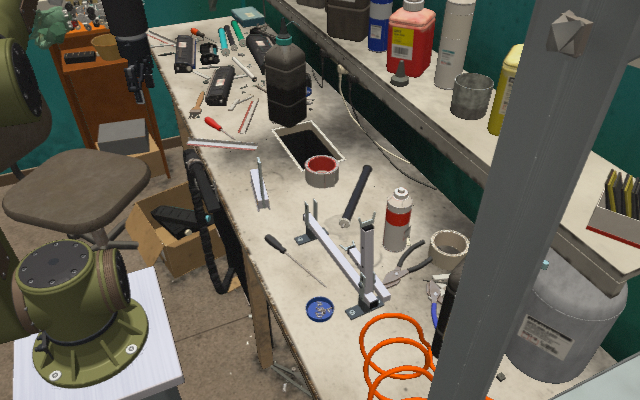

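View pics/wrist0.png

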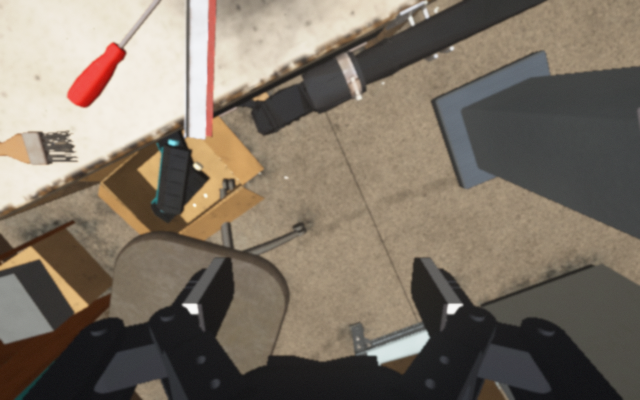

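Top view: the square lies at about (238,232) with its blade at the right end (267,237). The rail runs (312,206)–(440,200), with the leaning post on the right. Next I measure both from depth.

```bash
cat > h.py <<'E'
import numpy as np,cv2
from cell import calibration
def cloud(n,d,R=None,o=None):
    c=calibration(n);K=c["intrinsics"]
    v,u=np.mgrid[:d.shape[0],:d.shape[1]]
    X=(u-K[0,2])/K[0,0]*d;Y=-(v-K[1,2])/K[1,1]*d
    P=np.stack([X,Y,-d],-1)
    if n=="wrist":
        T=c["tool_from_camera"];P=P@T[:3,:3].T+T[:3,3]
        return P@R.T+o
    return P@c["orientation"].T+c["origin"]
E
python3 - <<'E'
from h import *
z=np.load("top0.npz");d=z["d"];P=cloud("top",d)
up=cv2.resize(z["p"][140:290,190:470,::-1],None,fx=2.8,fy=2.8,interpolation=cv2.INTER_CUBIC);cv2.imwrite("pics/topz.png",up)
def prt(r,c): print(r,c,P[r,c].round(4))
prt(260,300)
def fit(m,name):
    Q=P[m];print(name,len(Q),Q.mean(0).round(4),Q.min(0).round(4),Q.max(0).round(4))
    rect=cv2.minAreaRect(Q[:,:2].astype(np.float32)*1000);print(rect)
    c=Q[:,:2].mean(0);u,s,vt=np.linalg.svd(Q[:,:2]-c,full_matrices=False);print("dir",vt[0],np.degrees(np.arctan2(-vt[0][0],vt[0][1])))
v,u=np.mgrid[:400,:640]
Z=P[...,2]
b=(u>200)&(u<275)&(v>210)&(v<250)
fit(b&(Z>.035)&(Z<.055),"stock")
fit(b&(Z>.07),"blade")
b=(u>300)&(u<460)&(v>180)&(v<230)
fit(b&(Z>.052)&(Z<.068),"rail")
fit(b&(Z>.17),"post")
fit(b&(Z>.08)&(Z<.17),"mid")
# table flatness
fit((u>280)&(u<300)&(v>200)&(v<260),"table")
s=np.load("side0.npz");P=cloud("side",s["d"]);Z=P[...,2]
b=(u>240)&(u<275)&(v>155)&(v<215)
fit(b&(Z>.035)&(Z<.055),"side stock");fit(b&(Z>.07),"side blade")
b=(u>295)&(u<395)&(v>190)&(v<325)
fit(b&(Z>.052)&(Z<.066),"side rail");fit(b&(Z>.13)&(Z<.3),"side post")
E
```

```text
260 300 [ 0.3963  0.1486 -0.0042]
stock 616 [0.4717 0.3108 0.0436] [0.4423 0.2287 0.0351] [0.4955 0.3773 0.0528]
((468.73699951171875, 302.5439453125), (149.75314331054688, 30.190275192260742), 80.17097473144531)
dir [-0.13289637 -0.99112994] 172.36300534298172
blade 107 [0.4658 0.2187 0.247 ] [0.4529 0.0801 0.0705] [0.5106 0.2548 0.9749]
((478.7445068359375, 166.015625), (16.549827575683594, 182.51181030273438), 15.194615364074707)
dir [-0.2996665   0.95404402] 17.437573404613786
rail 948 [ 0.5403 -0.0215  0.0597] [ 0.521  -0.1957  0.0527] [0.5606 0.1191 0.0672]
((541.206787109375, -37.8997802734375), (24.99409294128418, 315.009521484375), 3.3779869079589844)
dir [-0.05710299  0.99836829] 3.2735409213714495
post 219 [ 0.5417 -0.1097  0.3443] [ 0.5106 -0.1579  0.1707] [0.5655 0.0801 0.9749]
((521.8308715820312, -40.7423095703125), (35.913604736328125, 240.0834197998047), 13.793946266174316)
dir [ 0.1618805  -0.98681037] -170.68393572911413
mid 136 [ 0.5441 -0.1056  0.1135] [ 0.5205 -0.1724  0.0816] [0.566  0.101  0.1694]
((543.397216796875, -35.40254211425781), (35.63153839111328, 27
[... 577 characters left out ...]
88 0.1729 0.1696] [ 0.1824 -0.7381  0.0702] [0.4624 0.255  0.8569]
((323.98516845703125, -242.44082641601562), (1030.9256591796875, 8.34820556640625), 74.51827239990234)
dir [-0.27072398 -0.96265701] 164.29264778404342
side rail 977 [ 0.5467 -0.0485  0.0594] [ 0.5195 -0.2009  0.0521] [0.6915 0.1192 0.0659]
((609.1622314453125, -37.291473388671875), (164.0467529296875, 320.1913757324219), 3.188129425048828)
dir [ 0.03445336 -0.99940631] -178.02557694044864
side post 796 [ 0.5657 -0.1376  0.1876] [ 0.5268 -0.1706  0.13  ] [0.6999 0.0047 0.2594]
((619.9554443359375, -86.70207977294922), (234.36300659179688, 37.175865173339844), 42.12648391723633)
dir [-0.71465502 -0.69947709] 134.38506617398687
```

View pics/topz.png

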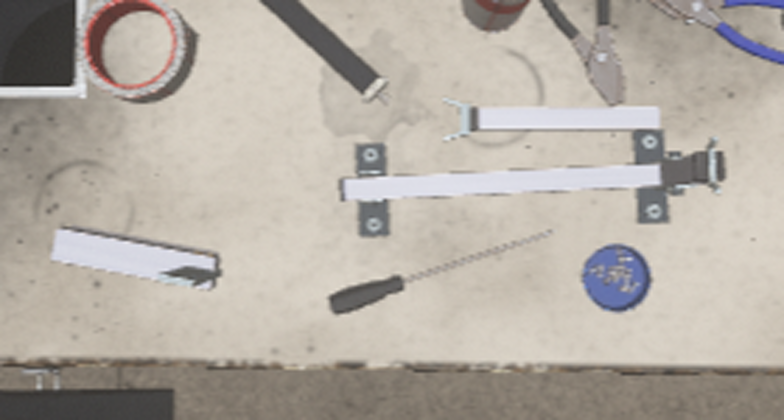

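Measurements match the sizes given (square 150×30 mm, rail 315 mm long, heights 44 and 60 mm). To keep joint 6 in range, tool x has to point towards the blade. I'll move above the square and look with the wrist camera.

```bash
python3 -m pendant '[85,60,19,0,0,0,8, 85,110,35,0,0,0,16, 85,160,51,0,0,0,24, 85,210,67,0,0,0,32, 85,255,82,0,0,0,40, 85,290,93,0,0,0,48, 85,290,93,0,0,0,56, 85,290,93,0,0,0,64, 85,290,93,0,0,0,72, 85,290,93,0,0,0,75]'
cat >> h.py <<'E'
def snap(n,name):
    from cell import read_state,get_image
    s=read_state();p,d=get_image(n);cv2.imwrite(f"pics/{name}.png",p[...,::-1]);np.savez(f"{name}.npz",p=p,d=d,R=s["tcp_rot"],o=s["ee_pos"])
    return p,cloud(n,d,s["tcp_rot"],s["ee_pos"]),s
def rep(P,m,name):
    Q=P[m];r=cv2.minAreaRect(Q[:,:2].astype(np.float32)*1000)
    print(name,len(Q),"med",np.median(Q,0).round(4),"min",np.percentile(Q,1,axis=0).round(4),"max",np.percentile(Q,99,axis=0).round(4),"rect",r)
E
python3 - <<'E'
from h import *
p,P,s=snap("wrist","w1");print(s["qpos"],s["ee_pos"],s["tcp_rot"],s["force"])
v,u=np.mgrid[:400,:640];Z=P[...,2]
x,y=P[...,0],P[...,1]
b=(x>.42)&(x<.52)&(y>.2)&(y<.4)
rep(P,b&(Z>.038)&(Z<.05),"stock");rep(P,b&(Z>.15)&(Z<.18),"bladetop");rep(P,b&(Z<.01)&(Z>-.02),"table")
E
```

```text
clock: 1.15
ee_pos: [0.4751, 0.3391, 0.2302]
tcp_rot: [[-0.173, -0.985, -0.001], [-0.985, 0.173, -0.002], [0.002, 0.001, -1.0]]
force: [-0.1, -0.1, -0.2]
finger_gap: 0.0851
[ 5.51879042e+01 -8.17173943e-02  2.33179094e+00  7.59257316e-03
 -9.25305200e+01 -6.51680332e+01] [0.47514708 0.33905748 0.23024646] [[-1.73311242e-01 -9.84866537e-01 -1.05719436e-03]
 [-9.84865254e-01  1.73312898e-01 -1.75231395e-03]
 [ 1.90902079e-03  7.37498284e-04 -9.99997906e-01]] [-0.13571644 -0.12561766 -0.22622535]
stock 3694 med [0.4673 0.2999 0.0439] min [0.4434 0.2332 0.0417] max [0.4903 0.3726 0.0457] rect ((467.28057861328125, 303.0462646484375), (144.49453735351562, 30.03398323059082), 80.18324279785156)
bladetop 470 med [0.4569 0.241  0.1639] min [0.4524 0.2278 0.154 ] max [0.4613 0.255  0.1656] rect ((457.1061706542969, 241.3404998779297), (27.69416618347168, 5.845474720001221), 80.5166015625)
table 10324 med [ 4.789e-01  2.843e-01 -2.000e-04] min [ 0.4207  0.2011 -0.002 ] max [0.5193 0.3983 0.002 ] rect ((469.9959411621094, 300.0111083984375), (99.9560775756836, 199.97091674804688), 0.015864862129092216)
```

View pics/w1.png

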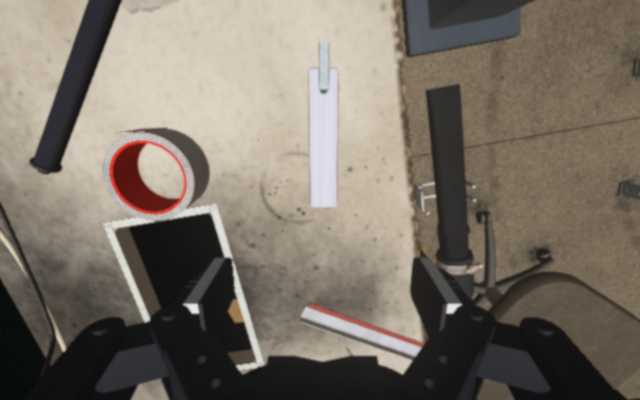

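The blade top and stock give the square's origin at about (467.3, 301.2) mm and a long axis at 80.2°. I'll grip at y≈+38 mm with a 10° tilt so the camera stays clear of the blade. The grip is high enough on the stock that the tips stay above the 36 mm wide flanges.

```bash
python3 -m pendant '[85,4,1.2,20,0,5,0, 85,4,1.2,50,0,10,0, 85,4,1.2,85,0,10,0, 85,4,1.2,120,0,10,0, 85,4,1.2,150,0,10,0, 85,4,1.2,175,0,10,0, 85,4,1.2,195,0,10,0, 85,4,1.2,205,0,10,0, 85,4,1.2,210,0,10,0, 85,4,1.2,213,0,10,0]'
python3 - <<'E'
from h import *
p,P,s=snap("wrist","w2");print(s["ee_pos"],s["tcp_rot"],s["force"])
snap("side","s2")
E
```

```text
clock: 2.2
ee_pos: [0.4732, 0.3353, 0.0176]
tcp_rot: [[-0.17, -0.985, -0.031], [-0.97, 0.173, -0.172], [0.175, 0.0, -0.985]]
force: [-0.4, -0.4, 0.4]
finger_gap: 0.0849
[0.4732351  0.33529706 0.01763564] [[-1.70356041e-01 -9.84908563e-01 -3.05604748e-02]
 [-9.69709338e-01  1.73075271e-01 -1.72362266e-01]
 [ 1.75050334e-01  2.71824592e-04 -9.84559448e-01]] [-0.36857801 -0.35174075  0.41088412]
```

View pics/w2.png

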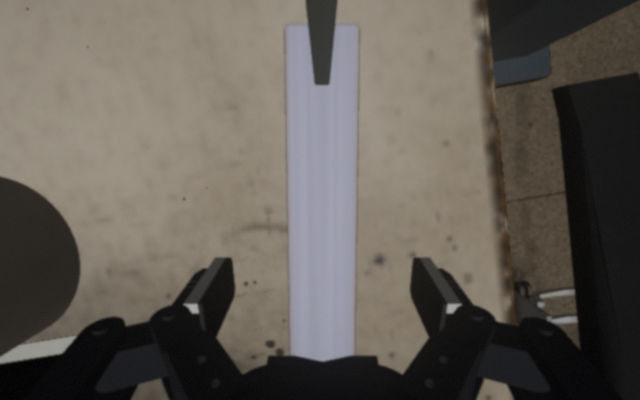

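View pics/s2.png

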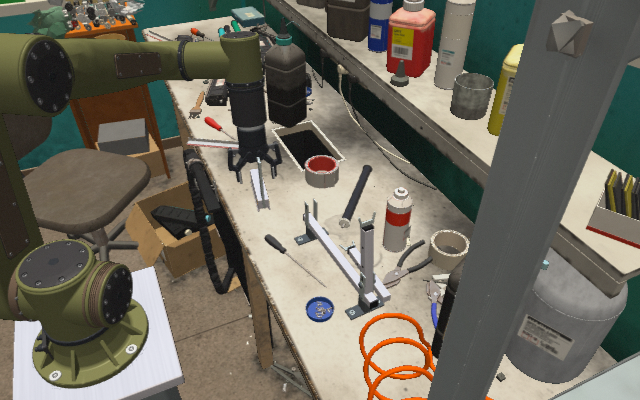

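The stock is centred between the fingers at column 322. Closing the gripper.

```bash
python3 -m pendant '[10,0,0,0,0,0,0, 10,0,0,0,0,0,0, 10,0,0,0,0,0,0, 10,0,0,0,0,0,0, 10,0,0,0,0,0,0, 10,0,0,0,0,0,0, 10,0,0,0,0,0,0, 10,0,0,0,0,0,0, 10,0,0,0,0,0,0, 10,0,0,0,0,0,0]'
python3 - <<'E'
from h import *
s=np.load("top0.npz");P=cloud("top",s["d"]);Z=P[...,2];x,y=P[...,0],P[...,1]
b=(y<.16)&(y>-.22)&(x>.5)&(x<.58)
m=b&(Z>.055)&(Z<.065)&(abs(x-(.5385-.057*(y+.0)))<.016)
Q=P[m];rep(P,m,"rail")
from numpy import polyfit
for lo,hi in((-.12,-.04),(-.04,.08)):pass
# per-y centre
ys=np.arange(-.11,.07,.02)
for a in ys:
    q=Q[(Q[:,1]>a)&(Q[:,1]<a+.02)];print(a.round(2),len(q),q[:,0].min().round(4),q[:,0].max().round(4))
m=b&(Z>.05)&(Z<.30)
q=P[b&(Z>.07)&(Z<.5)];
for r in q[np.argsort(q[:,1])][::8]:print(r.round(3))
E
```

```text
clock: 3.3
ee_pos: [0.4735, 0.3356, 0.0184]
tcp_rot: [[-0.17, -0.985, -0.03], [-0.97, 0.173, -0.172], [0.174, -0.0, -0.985]]
force: [-1.5, 0.7, 5.9]
finger_gap: 0.0289
rail 937 med [ 0.5403 -0.02    0.0597] min [ 0.5257 -0.1559  0.0558] max [0.5553 0.1166 0.0632] rect ((540.1009521484375, -37.96501159667969), (22.775718688964844, 315.0094909667969), 3.378584623336792)
-0.11 74 0.5353 0.5551
-0.09 65 0.5351 0.5524
-0.07 67 0.5325 0.5521
-0.05 65 0.5322 0.552
-0.03 72 0.5319 0.5493
-0.01 68 0.5293 0.5491
0.01 64 0.5291 0.5464
0.03 66 0.5264 0.5462
0.05 66 0.5262 0.5459
[ 0.537 -0.172  0.117]
[ 0.564 -0.167  0.089]
[ 0.537 -0.164  0.114]
[ 0.563 -0.161  0.092]
[ 0.563 -0.159  0.092]
[ 0.536 -0.156  0.074]
[ 0.551 -0.156  0.233]
[ 0.561 -0.155  0.087]
[ 0.56  -0.155  0.072]
[ 0.545 -0.154  0.233]
[ 0.542 -0.154  0.234]
[ 0.551 -0.152  0.099]
[ 0.547 -0.152  0.234]
[ 0.558 -0.151  0.112]
[ 0.546 -0.15   0.115]
[ 0.55  -0.149  0.129]
[ 0.535 -0.148  0.246]
[ 0.535 -0.147  0.242]
[ 0.556 -0.147  0.145]
[ 0.549 -0.146  0.154]
[ 0.56  -0.146  0.247]
[ 0.547 -0.145  0.242]
[ 0.542 -0.145  0.167]
[ 0.54  -0.145  0.231]
[ 0.555 -0.144  0.245]
[ 0.529 -0.144  0.257]
[ 0.557 -0.144  0.24 ]
[ 0.546 -0.143  0.18 ]
[ 0.553 -0.143  0.231]
[ 0.545 -0.142  0.232]
[ 0.541 -0.142  0.192]
[ 0.557 -0.141  0.23 ]
[ 0.553 -0.141  0.232]
[ 0.538 -0.14   0.213]
[ 0.538 -0.14   0.222]
[ 0.552 -0.139  0.218]
[ 0.543 -0.138  0.233]
[ 0.543 -0.137  0.23 ]
[0.546 0.087 0.116]
[0.523 0.094 0.115]
[0.523 0.098 0.116]
```

Gripped, with the opening at 28.9 mm. The rail's yaw is about 3.3°, its corner is near (548, −154) mm, and the post leans about 0.12 rad. I lift first, then work out the carry.

```bash
cat >> h.py <<'E'
from scipy.spatial.transform import Rotation as Ro
def tomove(pos,Rw):
    """tool-axis shift (mm) and rotvec (deg) to go from present pose to TCP pos, orientation Rw (world)"""
    from cell import read_state
    s=read_state();R=s["tcp_rot"];sh=R.T@(np.array(pos)-s["ee_pos"])*1000
    rv=Ro.from_matrix(R.T@Rw).as_rotvec(degrees=True)
    print("shift",sh.round(1),"rv",rv.round(2));return sh,rv
E
python3 -m pendant '[10,3,0,-15,0,0,0, 10,7,0,-40,0,0,0, 10,14,0,-75,0,0,0, 10,20,0,-110,0,0,0, 10,25,0,-140,0,0,0, 10,26,0,-148,0,0,0, 10,26,0,-148,0,0,0, 10,26,0,-148,0,0,0, 10,26,0,-148,0,0,0, 10,26,0,-148,0,0,0]'
python3 - <<'E'
from h import *
p,P,s=snap("wrist","w3");print(s["ee_pos"],s["tcp_rot"],s["force"],s["moment"])
Rz=Ro.from_euler('z',13.1,degrees=True).as_matrix()
off=Rz@(np.array([.4735,.3356,.0184])-np.array([.4673,.3012,0]))
tgt=np.array([.5403,-.0193,.15])+off;print(tgt)
tomove(tgt,Rz@s["tcp_rot"])
E
```

```text
clock: 4.3
ee_pos: [0.473, 0.3353, 0.1669]
tcp_rot: [[-0.17, -0.985, -0.032], [-0.969, 0.173, -0.174], [0.177, 0.001, -0.984]]
force: [-0.3, 0.5, -1.8]
finger_gap: 0.029
[0.47300086 0.33533123 0.16693387] [[-0.17026113 -0.98488944 -0.03168508]
 [-0.96945699  0.17318049 -0.17367115]
 [ 0.17653412  0.00114788 -0.98429385]] [-0.28301975  0.52477061 -1.75801242] [ 0.73494573 -0.10064746 -0.05103367]
[0.53854185 0.01561001 0.1684    ]
shift [ 299.1 -119.8   52.3] rv [  2.28   0.04 -12.9 ]
```

View pics/w3.png

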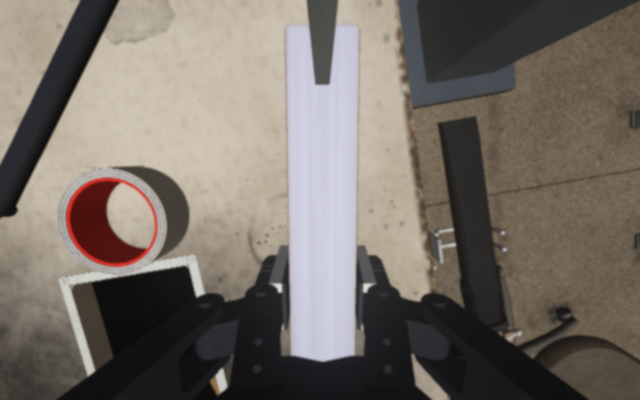

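The grip held: the square sits at the same image position as before the lift. Carrying it over the rail.

```bash
python3 -m pendant '[10,20,-8,3,0.2,0,-1.2, 10,55,-22,10,0.5,0,-2.8, 10,95,-38,17,0.8,0,-4.3, 10,135,-54,24,1.1,0,-6, 10,175,-70,31,1.4,0,-7.7, 10,215,-86,38,1.7,0,-9.4, 10,250,-100,44,2,0,-11, 10,280,-112,49,2.2,0,-12.2, 10,299,-120,52.3,2.28,0,-12.9, 10,299,-120,52.3,2.28,0,-12.9]'
python3 - <<'E'
from h import *
p,P,s=snap("wrist","w4");print(s["ee_pos"],s["tcp_rot"],s["force"],s["qpos"])
p,P,s=snap("top","t4")
p,P,s=snap("side","s4")
E
```

```text
clock: 5.35
ee_pos: [0.5385, 0.0134, 0.168]
tcp_rot: [[0.051, -0.999, 0.007], [-0.983, -0.052, -0.176], [0.176, 0.002, -0.984]]
force: [-0.3, 0.1, -2.8]
finger_gap: 0.0293
[0.53852862 0.01338088 0.16800549] [[ 0.05128229 -0.99865883  0.00711841]
 [-0.98300124 -0.05173392 -0.17615949]
 [ 0.17629149  0.00203645 -0.9843359 ]] [-0.27601757  0.09799567 -2.8025037 ] [ 28.91891884  -6.5268179  -14.0906682    9.0817396  -87.05936778
 -26.776844  ]
```

View pics/w4.png

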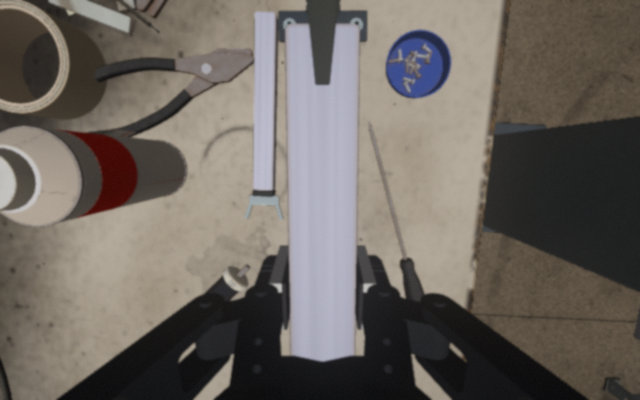

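View pics/s4.png

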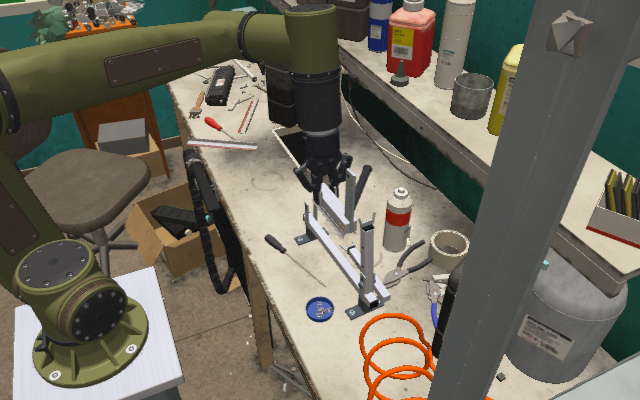

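```bash
python3 - <<'E'
from h import *
for n,f in(("wrist","w4"),("top","t4"),("side","s4")):
    z=np.load(f+".npz");P=cloud(n,z["d"],z["R"],z["o"]);Z=P[...,2];x,y=P[...,0],P[...,1]
    b=(x>.5)&(x<.6)&(y>-.2)&(y<.1)
    print(n)
    for nm,lo,hi in(("stock",.186,.2),("bladetop",.3,.325),("rail",.055,.065)):
        m=b&(Z>lo)&(Z<hi)&(abs(x-(.539-.057*y))<(.014 if nm=="rail" else .03))
        if m.sum()>20: rep(P,m,nm)
z=np.load("w4.npz");P=cloud("wrist",z["d"],z["R"],z["o"])
for u,v in((290,23),(357,24),(281,35),(366,35),(323,60)):print(u,v,P[v,u].round(4))
up=cv2.resize(z["p"][0:100,240:400,::-1],None,fx=5,fy=5,interpolation=cv2.INTER_CUBIC);cv2.imwrite("pics/w4z.png",up)
z=np.load("t4.npz");up=cv2.resize(z["p"][150:250,300:460,::-1],None,fx=5,fy=5,interpolation=cv2.INTER_CUBIC);cv2.imwrite("pics/t4z.png",up)
E
```

```text
wrist
stock 23249 med [ 0.5398 -0.0213  0.1936] min [ 0.5177 -0.0893  0.19  ] max [0.5599 0.0487 0.1982] rect ((544.399658203125, -19.719619750976562), (55.93811798095703, 144.68777465820312), 10.66381549835205)
bladetop 1009 med [ 0.5417 -0.0393  0.3222] min [ 0.5417 -0.0393  0.3222] max [ 0.5417 -0.0393  0.3222] rect ((541.7132568359375, -39.27643585205078), (0.0, 0.0), 0.0)
top
stock 479 med [ 0.5421 -0.0507  0.1933] min [ 0.5271 -0.1412  0.1896] max [ 0.5589 -0.0157  0.1966] rect ((545.0908203125, -77.76908111572266), (29.907072067260742, 130.31546020507812), 3.1768693923950195)
bladetop 63 med [ 0.5447 -0.0797  0.3133] min [ 0.5415 -0.093   0.3022] max [ 0.5484 -0.0655  0.3155] rect ((545.14990234375, -79.74603271484375), (6.163639545440674, 28.8075008392334), 4.874746799468994)
rail 97 med [ 0.5432 -0.1407  0.0595] min [ 0.5361 -0.1922  0.0569] max [ 0.5529 -0.119   0.0631] rect ((544.3886108398438, -157.94288635253906), (78.21741485595703, 16.763874053955078), 87.00362396240234)
side
stock 725 med [ 0.5389 -0.0268  0.1936] min [ 0.5113 -0.1634  0.1862] max [0.5648 0.0468 0.1995] rect ((549.5938720703125, -54.45025634765625), (56.713157653808594, 219.16412353515625), 8.458711624145508)
bladetop 389 med [0.5397 0.0062 0.3122] min [ 0.5083 -0.0944  0.3007] max [0.5663 0.0203 0.3247] rect ((528.3739013671875, -32.43074417114258), (117.34919738769531, 59.10823440551758), 79.47186279296875)
rail 821 med [ 0.5396 -0.053   0.0598] min [ 0.5217 -0.1984  0.0554] max [0.5582 0.095  0.0634] rect ((540.5667724609375, -49.586761474609375), (25.91341781616211, 300.7528991699219), 3.4193501472473145)
290 23 [ 0.5781 -0.164   0.0082]
357 24 [ 0.5144 -0.1662  0.0088]
281 35 [ 0.5868 -0.1539  0.005 ]
366 35 [ 0.5046 -0.1586  0.0042]
323 60 [ 0.5427 -0.068   0.2252]
```

View pics/w4z.png

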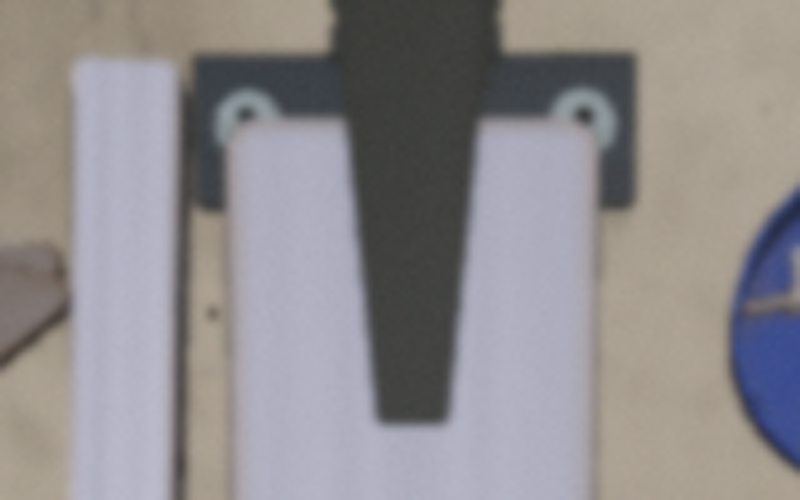

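View pics/t4z.png

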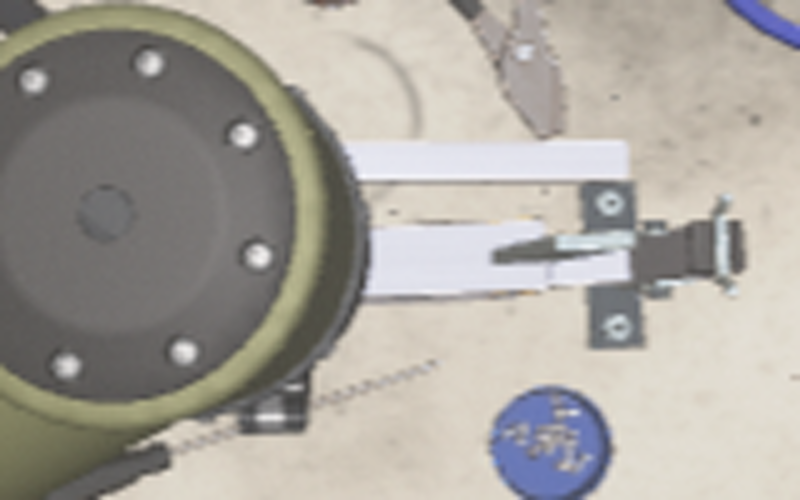

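```bash
python3 - <<'E'
from h import *
def line(P,m,nm,Z0):
    # boundary based centreline: contour of mask -> fit both edges
    Q=P[m];y=Q[:,1];x=Q[:,0];c=[]
    for a in np.arange(y.min()+.002,y.max()-.008,.008):
        q=np.sort(x[(y>=a)&(y<a+.008)])
        if len(q)>5:c.append((a+.004,(q[0]+q[-1])/2,q[-1]-q[0],(np.median(q))))
    c=np.array(c);k=np.polyfit(c[:,0],c[:,1],1);k2=np.polyfit(c[:,0],c[:,3],1)
    print(nm,"slope deg",np.degrees(np.arctan(-k[0])).round(2),"x@0",k[1].round(4),"x@-.08",np.polyval(k,-.08).round(4),"width",np.median(c[:,2]).round(4),"| median fit",np.degrees(np.arctan(-k2[0])).round(2),np.polyval(k2,-.08).round(4),"yr",y.min().round(3),y.max().round(3))
for n,f in(("wrist","w4"),("top","t4"),("side","s4"),("top","top0"),("side","side0")):
    z=np.load(f+".npz");P=cloud(n,z["d"],z["R"] if "R" in z else None,z["o"] if "R" in z else None);Z=P[...,2];x,y=P[...,0],P[...,1]
    w=abs(x-(.541-.057*y))<.02
    if "4" in f:
        m=w&(Z>.19)&(Z<.198)&(y>(-.085))&(y<.0 if n!="top" else y<-.02)
        line(P,m,n+" stock",0)
    if f!="w4":
        m=w&(abs(x-(.541-.057*y))<.015)&(Z>.056)&(Z<.064)&(y>-.13)&(y<(.07 if "0" in f else -.1 if n=="top" else .07))
        if m.sum()>30: line(P,m,f+" rail",0)
E
```

```text
wrist stock slope deg 3.12 x@0 0.5391 x@-.08 0.5434 width 0.0301 | median fit 1.43 0.5419 yr -0.085 -0.0
top stock slope deg 3.09 x@0 0.5409 x@-.08 0.5452 width 0.0273 | median fit 0.25 0.5433 yr -0.084 -0.02
side stock slope deg -1.36 x@0 0.5405 x@-.08 0.5386 width 0.0275 | median fit -3.93 0.5357 yr -0.085 -0.0
s4 rail slope deg 3.24 x@0 0.5378 x@-.08 0.5423 width 0.0191 | median fit 3.22 0.5415 yr -0.13 0.07
top0 rail slope deg 3.43 x@0 0.5391 x@-.08 0.5439 width 0.0172 | median fit 3.49 0.5439 yr -0.13 0.068
side0 rail slope deg 3.38 x@0 0.5376 x@-.08 0.5423 width 0.0193 | median fit 3.32 0.5416 yr -0.129 0.07
```

Relative to the rail, the stock is about 1.5 mm too far in +x (top camera and wrist/foot agree) and about 0.25° short in yaw. I correct both while descending 75 mm, which stops just above the rail.

```bash
python3 -m pendant '[10,-1.5,0.6,7,0,0,-0.25, 10,-4,1.35,20,0,0,-0.25, 10,-7,1.35,38,0,0,-0.25, 10,-10,1.35,55,0,0,-0.25, 10,-12,1.35,66,0,0,-0.25, 10,-13.3,1.35,73.8,0,0,-0.25, 10,-13.3,1.35,73.8,0,0,-0.25, 10,-13.3,1.35,73.8,0,0,-0.25, 10,-13.3,1.35,73.8,0,0,-0.25, 10,-13.3,1.35,73.8,0,0,-0.25]'
python3 - <<'E'
from h import *
p,P,s=snap("wrist","w5");print(s["ee_pos"],s["tcp_rot"],s["force"],s["moment"])
p1,P,s=snap("top","t5");p2,P,s=snap("side","s5")
a=cv2.resize(p[0:120,230:410,::-1],None,fx=4.4,fy=4.4,interpolation=cv2.INTER_CUBIC);cv2.imwrite("pics/w5z.png",a)
a=cv2.resize(p1[160:240,320:460,::-1],None,fx=5.5,fy=5.5,interpolation=cv2.INTER_CUBIC);cv2.imwrite("pics/t5z.png",a)
a=cv2.resize(p2[160:330,280:420,::-1],None,fx=3.5,fy=3.5,interpolation=cv2.INTER_CUBIC);cv2.imwrite("pics/s5z.png",a)
E
```

```text
clock: 6.5
ee_pos: [0.5375, 0.0161, 0.0938]
tcp_rot: [[0.058, -0.998, 0.009], [-0.983, -0.059, -0.175], [0.175, 0.001, -0.985]]
force: [0.5, -0.3, -2.8]
finger_gap: 0.0292
[0.53746456 0.01614504 0.09379807] [[ 0.0579238  -0.99828034  0.00901042]
 [-0.98279866 -0.05860625 -0.17513455]
 [ 0.17536144  0.00128903 -0.98450328]] [ 0.48488188 -0.30826712 -2.81809503] [ 0.7180875  -0.00300126  0.04061977]
```

View pics/w5z.png

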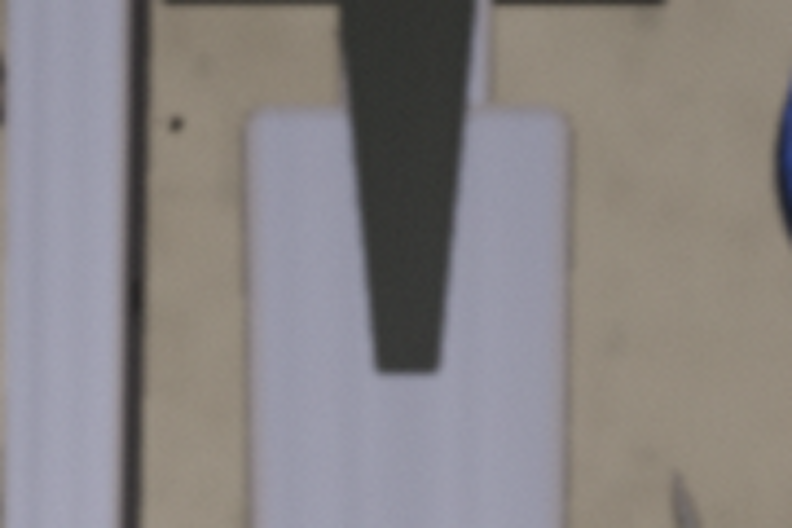

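View pics/t5z.png

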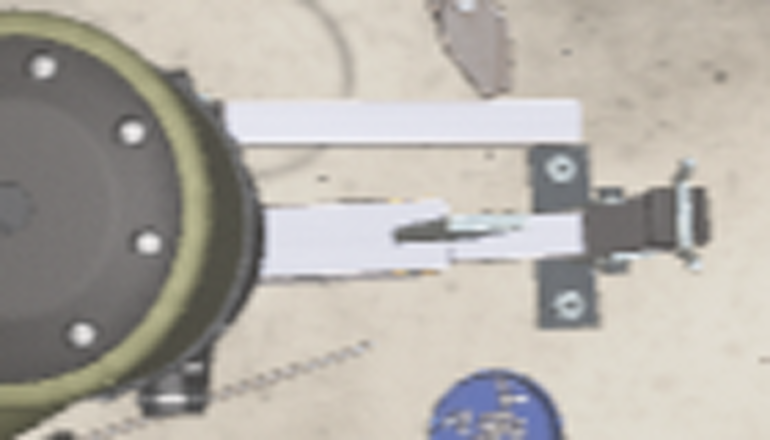

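View pics/s5z.png

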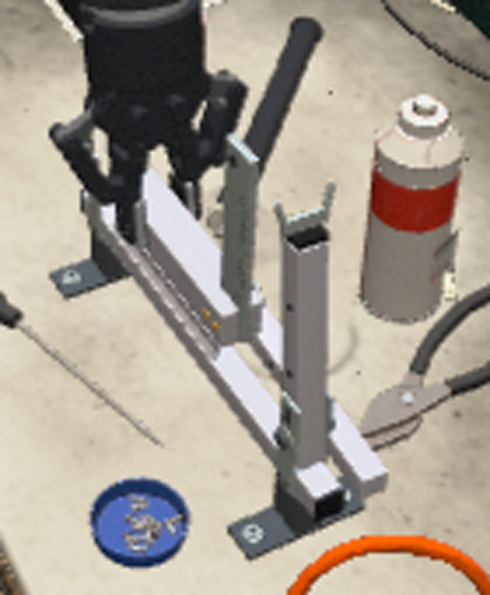

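```bash
python3 - <<'E'
from h import *
z=np.load("w5.npz");P=cloud("wrist",z["d"],z["R"],z["o"]);R=z["R"];o=z["o"]
# express in level frame with rail yaw 3.3deg about stock
for v in (4,10,16,20):
    print(v,[(u,P[v,u].round(4).tolist()) for u in (338,340,341,342,344)])
Z=P[...,2]
for v in (60,100,150):
    m=np.where((Z[v]>.112)&(Z[v]<.124))[0];print(v,m.min(),m.max(),P[v,m.min()].round(4),P[v,m.max()].round(4))
c=np.load("t5.npz");P=cloud("top",c["d"]);Z=P[...,2]
for u in (390,394,398):
    m=[v for v in range(185,225) if .112<Z[v,u]<.126];print(u,m[0],m[-1],P[m[0],u].round(4),P[m[-1],u].round(4))
for u in (405,410,416,420,424):
    m=[v for v in range(185,225) if .054<Z[v,u]<.066]
    if m:print(u,m[0],m[-1],P[m[0],u].round(4),P[m[-1],u].round(4))
E
```

```text
4 [(338, [0.5367, -0.1225, 0.0602]), (340, [0.5356, -0.1231, 0.0589]), (341, [0.535, -0.1229, 0.0596]), (342, [0.5324, -0.1508, -0.0014]), (344, [0.5309, -0.1506, -0.0007])]
10 [(338, [0.5365, -0.1194, 0.0599]), (340, [0.5353, -0.1203, 0.0581]), (341, [0.5348, -0.12, 0.0589]), (342, [0.5321, -0.1463, -0.0006]), (344, [0.5307, -0.1456, 0.0012])]
16 [(338, [0.5363, -0.1164, 0.0596]), (340, [0.5352, -0.1162, 0.0602]), (341, [0.5346, -0.1169, 0.0588]), (342, [0.5318, -0.1419, -0.0001]), (344, [0.5304, -0.1419, 0.0002])]
20 [(338, [0.5362, -0.1136, 0.0613]), (340, [0.535, -0.1148, 0.0586]), (341, [0.5344, -0.1151, 0.058]), (342, [0.5316, -0.1394, -0.0008]), (344, [0.5302, -0.1389, 0.0005])]
60 286 359 [ 0.5575 -0.0744  0.117 ] [ 0.5283 -0.0757  0.1184]
100 286 359 [ 0.5567 -0.0586  0.1179] [ 0.527  -0.0605  0.1175]
150 287 358 [ 0.5555 -0.0386  0.1172] [ 0.5258 -0.0404  0.1169]
390 196 209 [ 0.5587 -0.0636  0.1165] [ 0.529  -0.0638  0.1162]
394 196 208 [ 0.5587 -0.0725  0.1179] [ 0.5314 -0.0727  0.1173]
398 196 208 [ 0.5588 -0.0813  0.119 ] [ 0.5315 -0.0816  0.1179]
405 203 206 [ 0.5452 -0.1093  0.0607] [ 0.5379 -0.1094  0.0603]
410 202 206 [ 0.5478 -0.1215  0.0604] [ 0.538  -0.1211  0.062 ]
416 199 206 [ 0.5553 -0.1362  0.0594] [ 0.5383 -0.1366  0.0577]
420 199 206 [ 0.5555 -0.1464  0.0571] [ 0.5383 -0.1451  0.0625]
424 197 207 [ 0.56   -0.1539  0.0658] [ 0.536  -0.1554  0.0598]
```

The wrist and top views put the stock within about 0.5 mm of the rail's centre line. Lowering 26 of the 27.5 mm remaining.

```bash
python3 -m pendant '[10,-1,0.5,5,0,0,0, 10,-1.8,0.5,10,0,0,0, 10,-2.3,0.5,13,0,0,0, 10,-2.8,0.5,16,0,0,0, 10,-3.2,0.5,18,0,0,0, 10,-3.6,0.5,20,0,0,0, 10,-3.9,0.5,22,0,0,0, 10,-4.2,0.5,23.6,0,0,0, 10,-4.4,0.5,25,0,0,0, 10,-4.6,0.5,25.6,0,0,0]'
python3 - <<'E'
from h import *
p,P,s=snap("wrist","w6");print(s["ee_pos"],s["tcp_rot"],s["force"],s["moment"])
Z=P[...,2]
for v in (60,100,150):
    m=np.where((Z[v]>.08)&(Z[v]<.1))[0];print(v,m.min(),m.max(),P[v,m.min()].round(4),P[v,m.max()].round(4))
p2,P,s=snap("side","s6");a=cv2.resize(p2[160:330,280:420,::-1],None,fx=3.5,fy=3.5,interpolation=cv2.INTER_CUBIC);cv2.imwrite("pics/s6z.png",a)
E
```

```text
clock: 7.65
ee_pos: [0.5367, 0.016, 0.0672]
tcp_rot: [[0.058, -0.998, 0.008], [-0.983, -0.059, -0.175], [0.176, 0.002, -0.984]]
force: [0.1, -0.4, -2.6]
finger_gap: 0.029
[0.53665848 0.01604123 0.06722426] [[ 0.05797718 -0.99828388  0.0082432 ]
 [-0.98275926 -0.05852376 -0.175383  ]
 [ 0.17556444  0.00206713 -0.98446577]] [ 0.0692424  -0.3624131  -2.63887535] [0.72657285 0.05542161 0.02757664]
60 286 359 [ 0.5565 -0.074   0.0921] [ 0.5274 -0.0761  0.0907]
100 286 359 [ 0.5561 -0.0589  0.0902] [ 0.5261 -0.0609  0.0895]
150 0 358 [ 0.6832 -0.0312  0.0819] [ 0.5251 -0.0404  0.0912]
```

View pics/s6z.png

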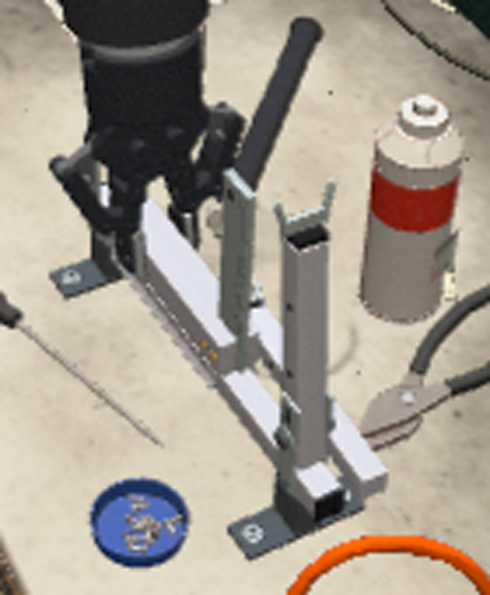

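View pics/w6.png

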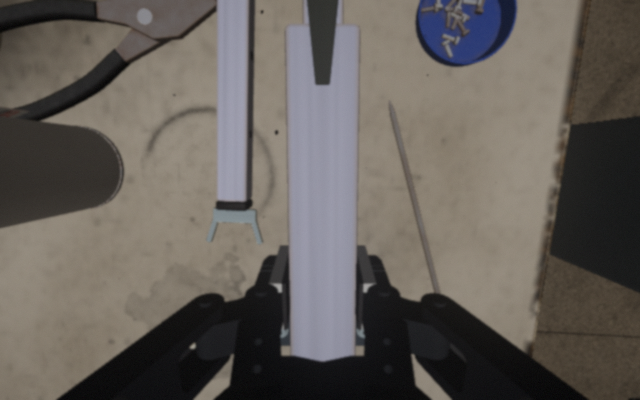

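The square straddles the rail with no contact force, and the rail runs centrally ahead of the blade (cols 305–342). Lowering the last bit to contact.

```bash
python3 -m pendant '[10,-0.05,0,0.3,0,0,0, 10,-0.1,0,0.6,0,0,0, 10,-0.15,0,0.9,0,0,0, 10,-0.2,0,1.2,0,0,0, 10,-0.25,0,1.5,0,0,0, 10,-0.3,0,1.8,0,0,0, 10,-0.35,0,2,0,0,0, 10,-0.35,0,2,0,0,0, 10,-0.35,0,2,0,0,0, 10,-0.35,0,2,0,0,0]'
python3 -c "
from cell import read_state
s=read_state();print(s['ee_pos'],s['force'],s['moment'])"
```

```text
clock: 8.75
ee_pos: [0.5367, 0.016, 0.0653]
tcp_rot: [[0.058, -0.998, 0.008], [-0.983, -0.059, -0.175], [0.176, 0.002, -0.984]]
force: [0.1, -0.3, -2.0]
finger_gap: 0.029
[0.53667308 0.01603506 0.06531196] [ 0.07023651 -0.32793451 -1.99841987] [ 0.70276307  0.08534664 -0.03361326]
```

```bash
python3 -m pendant '[10,-0.05,0,0.3,0,0,0, 10,-0.1,0,0.6,0,0,0, 10,-0.15,0,0.9,0,0,0, 10,-0.2,0,1.2,0,0,0, 10,-0.25,0,1.5,0,0,0, 10,-0.3,0,1.8,0,0,0, 10,-0.35,0,2,0,0,0, 10,-0.35,0,2,0,0,0, 10,-0.35,0,2,0,0,0, 10,-0.35,0,2,0,0,0]'
python3 -c "
from cell import read_state
s=read_state();print(s['ee_pos'],s['force'],s['moment'])"
```

```text
clock: 9.75
ee_pos: [0.5368, 0.016, 0.0641]
tcp_rot: [[0.058, -0.998, 0.009], [-0.983, -0.059, -0.176], [0.176, 0.001, -0.984]]
force: [-3.9, 1.1, 5.6]
finger_gap: 0.0293
[0.53683165 0.01597528 0.06411836] [-3.93374544  1.07477664  5.61647357] [ 0.47583793  1.43558717 -0.28672225]
```

Contact: about 8 N vertical with −3.9 N sideways, so the flange rubs on one side. Easing 0.8 mm towards −x.

```bash
python3 -m pendant '[10,0,0.2,0.1,0,0,0, 10,0,0.4,0.3,0,0,0, 10,0,0.6,0.5,0,0,0, 10,0,0.8,0.7,0,0,0, 10,0,0.8,0.8,0,0,0, 10,0,0.8,0.8,0,0,0, 10,0,0.8,0.8,0,0,0, 10,0,0.8,0.8,0,0,0, 10,0,0.8,0.8,0,0,0, 10,0,0.8,0.8,0,0,0]'
python3 - <<'E'
from h import *
p,P,s=snap("wrist","w7");print(s["ee_pos"],s["tcp_rot"],s["force"],s["moment"])
Z=P[...,2]
for v in (8,14):
    m=np.where((Z[v]>.05)&(Z[v]<.07))[0];m=m[(m>300)&(m<350)];print(v,m.min(),m.max(),P[v,m.min()].round(4),P[v,m.max()].round(4))
for v in (60,100,140):
    m=np.where((Z[v,250:400]>.08)&(Z[v,250:400]<.1))[0]+250;print(v,m.min(),m.max(),P[v,m.min()].round(4),P[v,m.max()].round(4),np.median(P[v,m],0).round(4))
p2,P,s=snap("side","s7");a=cv2.resize(p2[160:330,280:420,::-1],None,fx=3.5,fy=3.5,interpolation=cv2.INTER_CUBIC);cv2.imwrite("pics/s7z.png",a)
E
```

```text
clock: 10.75
ee_pos: [0.5368, 0.016, 0.0641]
tcp_rot: [[0.058, -0.998, 0.011], [-0.983, -0.059, -0.175], [0.176, -0.001, -0.984]]
force: [1.3, 0.5, 4.8]
finger_gap: 0.0291
[0.5367934  0.01598007 0.06411817] [[ 5.79650188e-02 -9.98259103e-01  1.09004309e-02]
 [-9.82744788e-01 -5.89784695e-02 -1.75311783e-01]
 [ 1.75649474e-01 -5.50390847e-04 -9.84452619e-01]] [1.278008   0.51739725 4.75978597] [ 0.55211573 -0.33334302 -0.0347208 ]
8 303 344 [ 0.5534 -0.1072  0.0582] [ 0.5337 -0.1088  0.0573]
14 303 343 [ 0.5533 -0.1042  0.0589] [ 0.534  -0.1058  0.058 ]
60 286 359 [ 0.5566 -0.0739  0.0894] [ 0.5276 -0.0758  0.0888] [ 0.5421 -0.0746  0.0897]
100 286 359 [ 0.556  -0.0588  0.0884] [ 0.5263 -0.0606  0.088 ] [ 0.5412 -0.0595  0.0895]
140 287 358 [ 0.555  -0.0429  0.0876] [ 0.5255 -0.0446  0.0875] [ 0.5404 -0.0436  0.0899]
```

View pics/s7z.png

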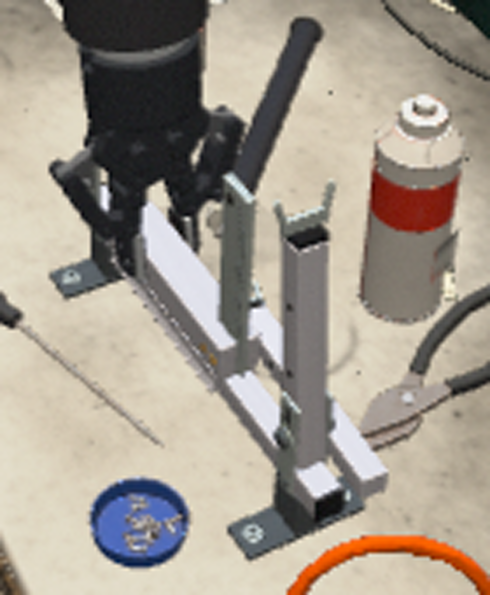

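Seated: stock top at z≈0.0895, net downforce about 7 N, centred on the rail within 0.5 mm, and the post untouched. Now sliding 38 mm of the ~60 mm while holding light pressure.

```bash
python3 -m pendant '[10,2,0,1,0,0,0, 10,6,0,1.8,0,0,0, 10,11,0,2.7,0,0,0, 10,16,0,3.6,0,0,0, 10,21,0,4.5,0,0,0, 10,26,0,5.4,0,0,0, 10,31,0,6.3,0,0,0, 10,35,0,7,0,0,0, 10,37.3,0,7.5,0,0,0, 10,37.3,0,7.5,0,0,0]'
python3 - <<'E'
from h import *
p,P,s=snap("wrist","w8");print(s["ee_pos"],s["tcp_rot"],s["force"],s["moment"])
p2,P,s=snap("side","s8");a=cv2.resize(p2[160:330,280:420,::-1],None,fx=3.5,fy=3.5,interpolation=cv2.INTER_CUBIC);cv2.imwrite("pics/s8z.png",a)
Z=P[...,2];x,y=P[...,0],P[...,1]
# post face height/y profile and blade edges in the side view
b=(abs(x-(.541-.057*y))<.02)&(y<-.08)
for lo in np.arange(.1,.25,.015):
    m=b&(Z>lo)&(Z<lo+.015)
    if m.sum():
        q=P[m];c=(abs(q[:,0]-(.541-.057*q[:,1]))<.008);print(lo.round(3),np.sort(q[c,1].round(3))[::max(1,c.sum()//8)])
E
```

```text
clock: 11.85
ee_pos: [0.5398, -0.0215, 0.0641]
tcp_rot: [[0.058, -0.998, 0.013], [-0.983, -0.06, -0.174], [0.175, -0.003, -0.985]]
force: [1.9, 3.1, 6.2]
finger_gap: 0.0293
[ 0.53984285 -0.02147547  0.06412608] [[ 0.05815237 -0.99822156  0.01311527]
 [-0.98289263 -0.05954926 -0.17428703]
 [ 0.17475807 -0.0027557  -0.98460755]] [1.92385945 3.10111747 6.19635188] [ 1.09593101 -0.12244642  0.04411011]
0.1 [-0.358 -0.351 -0.292 -0.284 -0.172 -0.171 -0.13  -0.12  -0.107]
0.115 [-0.295 -0.287 -0.172 -0.171 -0.169 -0.131 -0.125 -0.115 -0.106]
0.13 [-0.171 -0.169 -0.168 -0.167 -0.13  -0.126 -0.118 -0.11  -0.104]
0.145 [-0.171 -0.168 -0.167 -0.166 -0.131 -0.127 -0.121 -0.113 -0.106]
0.16 [-0.168 -0.166 -0.165 -0.164 -0.13  -0.126 -0.118 -0.114 -0.107]
0.175 [-0.166 -0.164 -0.163 -0.162 -0.162 -0.127 -0.12  -0.113 -0.107]
0.19 [-0.164 -0.162 -0.162 -0.161 -0.159 -0.124 -0.117 -0.109 -0.101]
0.205 [-0.163 -0.161 -0.16  -0.159 -0.158 -0.123 -0.116 -0.11  -0.107]
0.22 [-0.162 -0.16  -0.159 -0.158 -0.158 -0.157 -0.154 -0.15 ]
0.235 [-0.158 -0.152 -0.151 -0.15  -0.149 -0.149 -0.148 -0.148 -0.146]
```

View pics/s8z.png

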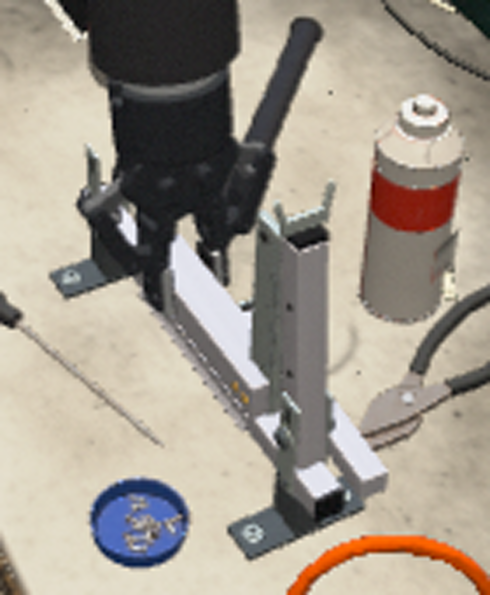

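View pics/w8.png

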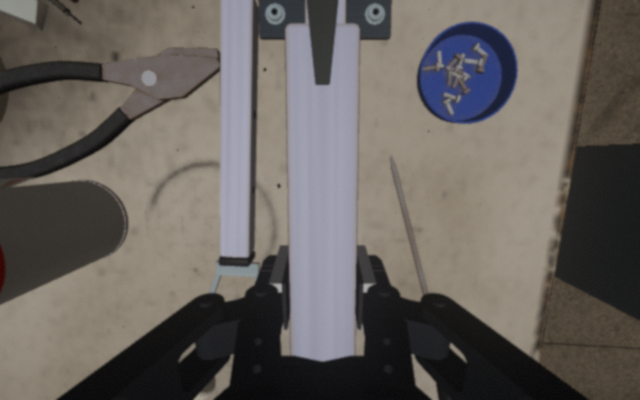

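About 22 mm remain (blade edge y≈−0.131, lean ≈0.14 rad). The blade is still clear of the post and the fit is good. Sliding slowly on.

```bash
python3 -m pendant '[10,1,0,1,0,0,0, 10,3,0,1.4,0,0,0, 10,5,0,1.75,0,0,0, 10,7,0,2.1,0,0,0, 10,9,0,2.45,0,0,0, 10,11,0,2.8,0,0,0, 10,12.5,0,3.05,0,0,0, 10,13.6,0,3.25,0,0,0, 10,13.6,0,3.25,0,0,0, 10,13.6,0,3.25,0,0,0]'
python3 - <<'E'
from h import *
p2,P,s=snap("side","s9");print(s["ee_pos"],s["force"],s["moment"]);a=cv2.resize(p2[160:330,280:420,::-1],None,fx=3.5,fy=3.5,interpolation=cv2.INTER_CUBIC);cv2.imwrite("pics/s9z.png",a)
Z=P[...,2];x,y=P[...,0],P[...,1]
b=(abs(x-(.541-.057*y))<.008)&(y<-.08)&(y>-.2)
for lo in np.arange(.12,.225,.015):
    q=P[b&(Z>lo)&(Z<lo+.015)];print(lo.round(3),np.sort(q[:,1].round(3))[::max(1,len(q)//8)])
E
```

```text
clock: 12.95
ee_pos: [0.5412, -0.034, 0.0641]
tcp_rot: [[0.059, -0.998, 0.015], [-0.983, -0.06, -0.172], [0.173, -0.004, -0.985]]
force: [-2.0, 8.0, 6.9]
finger_gap: 0.0293
[ 0.54122661 -0.03400276  0.06413795] [-2.01071182  8.02764271  6.91376524] [ 2.35495756  0.94812355 -0.33529114]
0.12 [-0.173 -0.171 -0.171 -0.17  -0.169 -0.135 -0.129 -0.124 -0.118]
0.135 [-0.172 -0.17  -0.169 -0.168 -0.167 -0.134 -0.128 -0.124 -0.12 ]
0.15 [-0.17  -0.169 -0.168 -0.167 -0.166 -0.132 -0.127 -0.123]
0.165 [-0.168 -0.167 -0.166 -0.166 -0.165 -0.164 -0.128 -0.124 -0.118]
0.18 [-0.167 -0.166 -0.165 -0.164 -0.163 -0.133 -0.126 -0.123 -0.118]
0.195 [-0.165 -0.164 -0.163 -0.163 -0.162 -0.131 -0.126 -0.122 -0.118]
0.21 [-0.164 -0.163 -0.163 -0.162 -0.162 -0.161 -0.161 -0.16  -0.118]
0.225 [-0.162 -0.161 -0.16  -0.159 -0.158 -0.155 -0.153 -0.152 -0.15 ]
```

View pics/s9z.png

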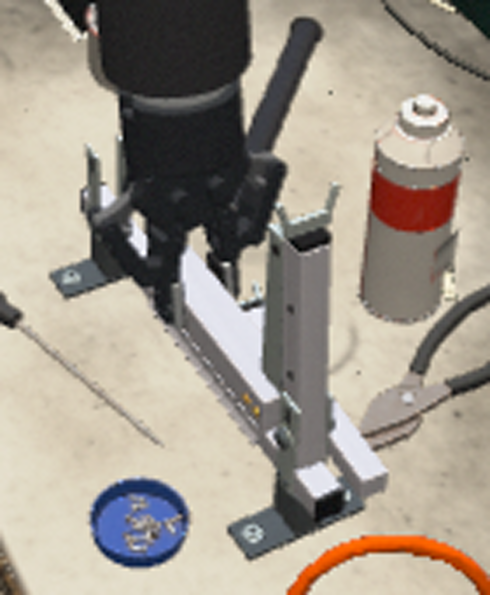

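The post is being pushed: its head has moved from −0.159 to −0.162. About 10 mm remain. Continuing slowly.

```bash
python3 -m pendant '[10,1.5,0,1.1,0,0,0, 10,2.5,0.1,1.25,0,0,0, 10,3.5,0.1,1.45,0,0,0, 10,4.5,0.2,1.6,0,0,0, 10,5.5,0.2,1.8,0,0,0, 10,6.5,0.2,2,0,0,0, 10,7.5,0.2,2.15,0,0,0, 10,8.2,0.2,2.3,0,0,0, 10,8.7,0.2,2.37,0,0,0, 10,8.7,0.2,2.37,0,0,0]'
cat > chk.py <<'E'
import sys
from h import *
n=sys.argv[1]
p2,P,s=snap("side",n);print(s["ee_pos"],s["force"],s["moment"]);print(s["tcp_rot"].round(4));a=cv2.resize(p2[160:330,280:420,::-1],None,fx=3.5,fy=3.5,interpolation=cv2.INTER_CUBIC);cv2.imwrite(f"pics/{n}z.png",a)
Z=P[...,2];x,y=P[...,0],P[...,1]
b=(abs(x-(.541-.057*y))<.014)&(y<-.15)&(y>-.2)
c=[]
for lo in np.arange(.12,.215,.01):
    q=P[b&(Z>lo)&(Z<lo+.01)];c.append((lo+.005,np.median(q[:,1])))
c=np.array(c);k=np.polyfit(c[:,0],c[:,1],1);print("outer face tilt",k[0].round(4),"y@.085",np.polyval(k,.085).round(4),c[:,1].round(4))
E
python3 chk.py s10; python3 - <<'E'
from h import *
for n in("s7","s8","s9","s10"):
    z=np.load(n+".npz");P=cloud("side",z["d"]);Z=P[...,2];x,y=P[...,0],P[...,1]
    b=(abs(x-(.541-.057*y))<.014)&(y<-.15)&(y>-.2)
    c=np.array([(lo+.005,np.median(P[b&(Z>lo)&(Z<lo+.01)][:,1])) for lo in np.arange(.12,.215,.01)]);k=np.polyfit(c[:,0],c[:,1],1);print(n,k[0].round(4),np.polyval(k,.085).round(4))
E
```

```text
clock: 14.0
ee_pos: [0.5418, -0.0413, 0.0641]
tcp_rot: [[0.059, -0.998, 0.016], [-0.984, -0.061, -0.17], [0.171, -0.005, -0.985]]
force: [-4.1, 10.2, 9.3]
finger_gap: 0.0289
[ 0.54175441 -0.04125448  0.0641301 ] [-4.07536467 10.15021382  9.30078003] [ 2.99500292  1.83140286 -0.61714889]
[[ 0.0591 -0.9981  0.0158]
 [-0.9835 -0.061  -0.1701]
 [ 0.1707 -0.0055 -0.9853]]
outer face tilt 0.0395 y@.085 -0.174 [-0.1725 -0.1723 -0.1717 -0.1708 -0.1709 -0.1705 -0.1698 -0.17   -0.1694
 -0.1688]
s7 0.1066 -0.1734
s8 0.1098 -0.1736
s9 0.0888 -0.1733
s10 0.0395 -0.174
```

View pics/s10z.png

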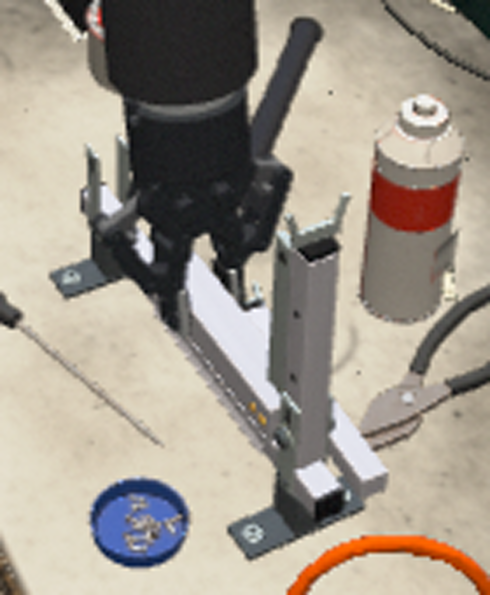

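Lean is down from 0.11 to 0.04 rad, with about 5 mm left. The wrist has deflected slightly (~0.3° pitch and roll), so I correct that while advancing.

```bash
python3 -m pendant '[10,1.2,0.2,1,-0.1,0.1,0, 10,2,0.4,1.1,-0.2,0.2,0, 10,2.7,0.4,1.3,-0.3,0.3,0, 10,3.4,0.4,1.4,-0.3,0.3,0, 10,4,0.4,1.55,-0.3,0.3,0, 10,4.5,0.4,1.65,-0.3,0.3,0, 10,5,0.4,1.7,-0.3,0.3,0, 10,5.2,0.4,1.75,-0.3,0.3,0, 10,5.2,0.4,1.75,-0.3,0.3,0, 10,5.2,0.4,1.75,-0.3,0.3,0]'
python3 chk.py s11
```

```text
clock: 15.05
ee_pos: [0.542, -0.045, 0.0641]
tcp_rot: [[0.059, -0.998, 0.012], [-0.983, -0.061, -0.173], [0.173, -0.002, -0.985]]
force: [-4.6, 9.4, 9.5]
finger_gap: 0.0292
[ 0.54198836 -0.04497469  0.06409435] [-4.57227192  9.42796962  9.47263494] [ 3.03954209  1.62799062 -0.55212881]
[[ 0.0594 -0.9982  0.0121]
 [-0.9831 -0.0606 -0.173 ]
 [ 0.1734 -0.0016 -0.9848]]
outer face tilt 0.0034 y@.085 -0.1735 [-0.1732 -0.1737 -0.1731 -0.173  -0.1734 -0.1727 -0.1734 -0.1729 -0.1732
 -0.173 ]
```

View pics/s11z.png

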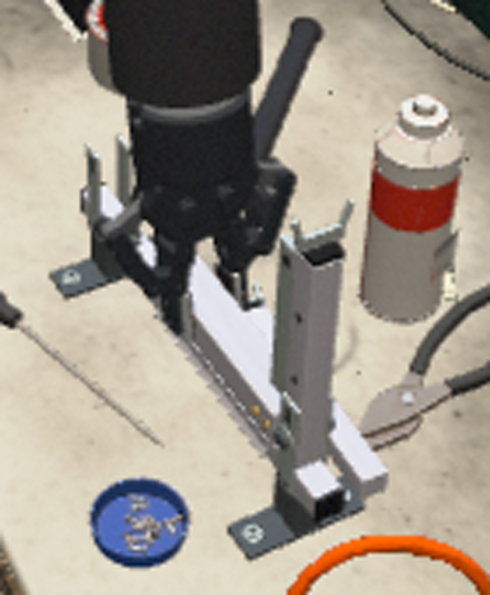

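The lean now reads 0.003 rad. Pushing gently another small step to see whether it becomes solid (flush).

```bash
python3 -m pendant '[10,0.8,0.2,1,0,0.1,0, 10,1.2,0.4,1,0,0.1,0, 10,1.4,0.5,1.05,0,0.1,0, 10,1.6,0.5,1.1,0,0.1,0, 10,1.8,0.5,1.1,0,0.1,0, 10,1.9,0.5,1.15,0,0.1,0, 10,1.9,0.5,1.15,0,0.1,0, 10,1.9,0.5,1.15,0,0.1,0, 10,1.9,0.5,1.15,0,0.1,0, 10,1.9,0.5,1.15,0,0.1,0]'
python3 chk.py s12
```

```text
clock: 16.1
ee_pos: [0.542, -0.0452, 0.0641]
tcp_rot: [[0.06, -0.998, 0.014], [-0.983, -0.061, -0.172], [0.173, -0.003, -0.985]]
force: [-4.3, 9.7, 8.8]
finger_gap: 0.0288
[ 0.54197249 -0.0451906   0.06413248] [-4.33569203  9.68307341  8.83062513] [ 3.2276846   1.63197064 -0.57683924]
[[ 0.0599 -0.9981  0.0136]
 [-0.9832 -0.0614 -0.172 ]
 [ 0.1725 -0.0031 -0.985 ]]
outer face tilt 0.0036 y@.085 -0.1737 [-0.1739 -0.1734 -0.1729 -0.1733 -0.1736 -0.1735 -0.1732 -0.1732 -0.1731
 -0.1734]
```

```bash
python3 -m pendant '[10,1.5,0.4,1.2,-0.1,0.1,0, 10,2,0.6,1.3,-0.2,0.2,0, 10,2.4,0.8,1.5,-0.2,0.3,0, 10,2.8,0.8,1.6,-0.2,0.3,0, 10,3.1,0.8,1.7,-0.2,0.3,0, 10,3.3,0.8,1.8,-0.2,0.3,0, 10,3.3,0.8,1.8,-0.2,0.3,0, 10,3.3,0.8,1.8,-0.2,0.3,0, 10,3.3,0.8,1.8,-0.2,0.3,0, 10,3.3,0.8,1.8,-0.2,0.3,0]'
python3 chk.py s13
python3 - <<'E'
from h import *
p,P,s=snap("wrist","w13");Z=P[...,2];R=s["tcp_rot"]
for v in (60,100,140):
    m=np.where((Z[v,250:400]>.08)&(Z[v,250:400]<.1))[0]+250;print(v,m.min(),m.max(),np.median(P[v,m],0).round(4))
b=(abs(P[...,0]-.543)<.025)&(P[...,1]>-.15)&(P[...,1]<-.04)&(Z>.08)&(Z<.1)
q=P[b];A=np.c_[q[:,:2],np.ones(len(q))];print("stock plane slope",np.linalg.lstsq(A,q[:,2],rcond=None)[0])
E
```

```text
clock: 17.15
ee_pos: [0.542, -0.0459, 0.0641]
tcp_rot: [[0.061, -0.998, 0.013], [-0.983, -0.062, -0.173], [0.173, -0.002, -0.985]]
force: [-6.6, 15.9, 11.3]
finger_gap: 0.029
[ 0.54198916 -0.04589043  0.06411676] [-6.637321   15.87805527 11.28077092] [ 4.73131722  2.31071409 -0.78258215]
[[ 0.0606 -0.9981  0.0127]
 [-0.983  -0.0619 -0.173 ]
 [ 0.1735 -0.002  -0.9848]]
outer face tilt 0.003 y@.085 -0.174 [-0.1738 -0.174  -0.1735 -0.1743 -0.1734 -0.174  -0.1733 -0.1739 -0.1738
 -0.1734]
60 286 360 [ 0.5513 -0.1365  0.0897]
100 287 359 [ 0.5461 -0.1214  0.0897]
140 288 358 [ 0.5453 -0.1055  0.0898]
stock plane slope [-0.00299373  0.00209877  0.09160451]
```

View pics/s13z.png

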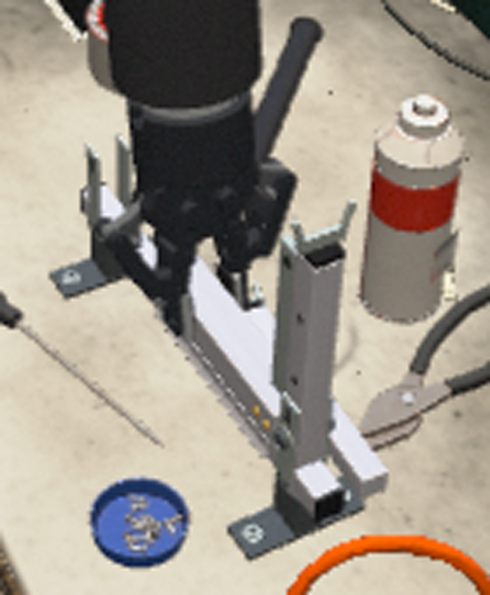

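View pics/w13.png

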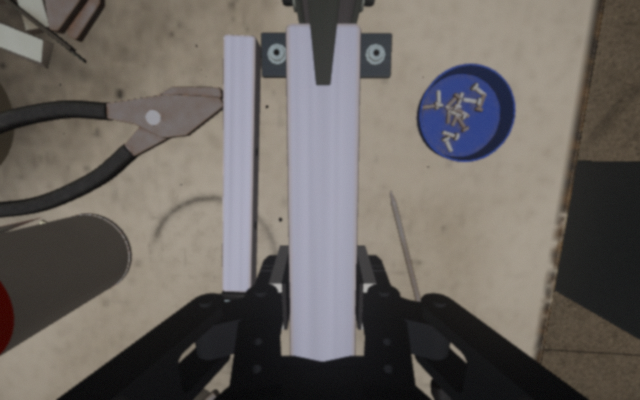

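The push is now solid: y force rose from 10 to 16 N, the post reads a constant 0.003 rad, and the stock plane slope is ≤0.003. I'll check that the hold is steady by letting camera calls pass time.

```bash
python3 - <<'E'
from cell import read_state,get_image
from h import *
for i in range(10):
    p,d=get_image("top");s=read_state()
    if i%3==0:print(s["clock"],s["ee_pos"].round(5),s["force"].round(2),s["joint_vel"].round(2).max())
cv2.imwrite("pics/t14z.png",cv2.resize(p[160:240,320:460,::-1],None,fx=5.5,fy=5.5,interpolation=cv2.INTER_CUBIC))
P=cloud("top",d);Z=P[...,2]
for u in (408,412,416):
    m=[v for v in range(185,225) if .084<Z[v,u]<.096];print(u,m and (P[m[0],u].round(4),P[m[-1],u].round(4)))
E
```

```text
17.3 [ 0.54197 -0.0459   0.0641 ] [-6.77 15.65 12.17] 0.06
17.45 [ 0.54196 -0.0459   0.06409] [-6.15 15.5  11.2 ] 0.1
17.6 [ 0.54198 -0.0459   0.06411] [-6.39 15.71 11.69] 0.1
17.75 [ 0.54198 -0.0459   0.06412] [-6.69 15.77 12.46] 0.12
408 (array([ 0.5607, -0.1105,  0.0885]), array([ 0.5348, -0.1108,  0.0876]))
412 (array([ 0.5609, -0.12  ,  0.088 ]), array([ 0.5349, -0.1197,  0.0897]))
416 (array([ 0.5634, -0.1296,  0.0874]), array([ 0.5351, -0.1299,  0.0862]))
```

View pics/t14z.png

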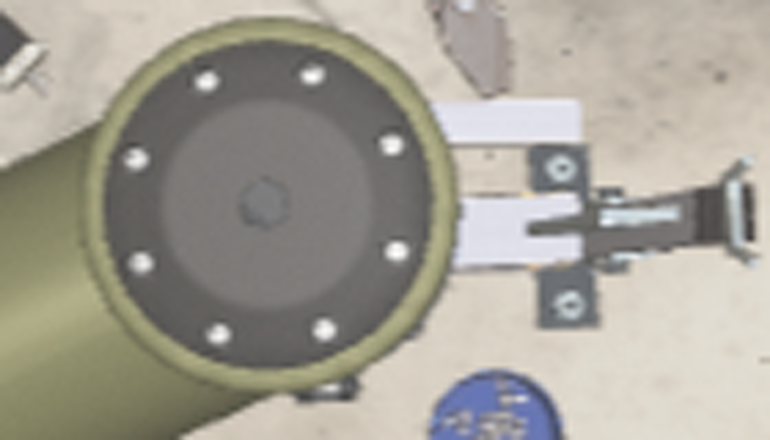

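The hold is steady and the top view shows the blade top (600–680, 215) lying flush against the post. Handing in.

```bash
python3 -c "
from cell import order
print(order.hand_in())"
```

```text
the job is handed in; nothing more can be done
None
```

The square is in the corner with the post pushed upright, held and pressed there, and the job was handed in at about 17.8 s. No verdict was reported.

**What I did:** I gripped the square by its stock at y of about +38 mm (the suggested point is +30 mm), with the hand tilted 10° so the camera stayed clear of the blade. I set it astride the rail with the corner about 60 mm from the post, then slid it in until the push met solid resistance.

**Last checks:**
- **Post:** the side camera reads a lean of 0.003 rad, down from about 0.11. Pushing harder (10 to 16 N) did not change it, and the top view shows the blade flush along it.
- **Stock:** it is flat on the rail, with a slope of at most 0.003 rad and its top at 89.7 mm against 90 mm expected.
- **Press:** about 14 N down and 16 N along the rail (part of it rail friction), steady to a few tenths of a newton along the rail and about 1 N down over the last 0.6 s before hand-in.
- **Other things:** in the last views the spare post, driver and drum were where they started; I did not measure this.

**What did not fully agree:**
- **Sideways load:** about 6.5 N across the rail remained, and the stock sits about 1.5 mm off the rail's centre. That is one flange resting on the rail, within the 4 mm allowed.
- **Corner position:** dead reckoning puts the corner about 2 mm past the measured corner plane. That is within camera error and a possible small slip in the grip, so I trusted the solid contact.

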